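# Steady the pendant hook and hang up the brass padlock

## Robot

A 6-joint arm with a two-finger parallel gripper is mounted at the origin on the work surface. World frame = base frame: x ahead of the robot, y to its left, z up, the work surface at z = 0. Lengths are in m, angles in degrees, forces in N, time in s.
With the tool pointing down it reaches from about 0.35 to 0.875 m from the base axis. Payload 4.2 kg.
Tool frame: the origin (TCP) lies on the centre line of the jaws, within the pads' length; the fingertips stand 22 mm ahead of it and the grasp point (between the pads) lies 3 mm ahead of it (r.tcp_to_tips is the distance from the TCP to the fingertips, in m); z points along the fingers, y is the line along which they close (so a half turn about z gives the same grasp; the last joint's range is limited). The gripper opens to 87 mm and grips with 3 to 60 N. Pads are 19 mm wide; open, the fingers measure 117 mm over their backs; the gripper's body (75 mm by 190 mm) begins 51 mm behind the grasp point.
Start: joints at [82.254, 22.042, 0.453, 0, -68.411, -14.817], TCP at [0.24, 0.577, 0.245] pointing down, gripper open.
Joint ranges: [-179.83, 179.83], [-69.29, 118.12], [-61.27, 80.66], [-181.25, 117.63], [-171.15, -9.14], [-177.46, 177.46]. Speed limits (degrees/s): [159.86, 159.86, 180, 180, 180, 180].

## Interface

Orientations are given as a 3x3 rotation matrix whose columns are the frame's x, y, z axes.
In Python, from station import r gives the robot as it stands.
- The arm moves only by the tool apply_moves, never from a script. Its argument "plan" is a list of rows, each an object with "grip": the opening, from 0 (shut) to 1 (fully open); "offset": the shift along the tool's x, y, z in cm, a list of three; "spin": the turn about the tool's z in rad. A call has 1 to 5 rows; each row is the pose to reach, as a shift and turn from the pose commanded when the call began, along the tool's axes at that moment; what a row does not reach only later rows make up. A row lasts 1/10 s, in which the tool goes at most 50 mm and 8.59 degrees, less where a joint would pass 70% of its speed; a pose out of reach is approached as far as the arm can. A call with a gripper value outside its range is refused whole. The fingers move at their own pace and stop on an object; the grip force is fixed at half the most. Time passes only in rows, so rows that repeat a pose let the fingers close. It gives the time, the measured TCP pose, the force, the opening and the grip force at its end, in the units of the state.
- r.sense(): the state, without advancing time (a new reading comes with each control period).
- r.capture(name): name is "scene" or "top"; returns a dict with "img" (400x640x3 uint8, blue, green, red), "depth" (400x640 float32, m along the optical axis (not along the pixel's ray), 0 where there is no reading), "mtx" (3x3 intrinsics, pixels), "dist_coeffs" ([k1, k2, p1, p2, k3] as OpenCV has them; the pictures are not rectified), "R" (3x3) and "t" (3): a world point X has camera coordinates R X + t. Camera axes: x right, y down, z forward; pixel columns grow to the right and rows downward; lengths in m; the calibration is good to about 2 mm. A picture is of the moment at which its call begins.
- r.finish_job(): hands the job in; it is judged then, once.
The state is a dict: "time_s": time; "joints": joint angles; "joint_velocities": joint speeds; "effort": joint torques, N m; "tcp_pos": TCP position; "ee_rot": TCP orientation; "wrist_force": force on the tool from outside, world axes, zero at the start; "moment": the same for the moment, N m; "gripper_width": opening from 0.0 (shut) to 1.0 (fully open); "gripper_force": force on a finger pad.
Only numpy, scipy, OpenCV 4.12 (cv2) and the standard library are available. Lean on these libraries where they do the work, as an engineer would, in place of code of your own. Each camera call takes 0.05 s, during which the arm holds its last target. There are 200 camera calls.

## Task

The brass pendant hook on the counter stand is swinging from side to side. Touch it with the gripper's fingers to stop it, let it hang still and straight down on its own for a moment, then hang the brass padlock on it by its shackle, let go and leave it hanging quietly. Leave the blue padlock where it stands.

Things in the scene. Friction and masses are not known exactly. Their poses are not given: they have to be found in the camera images.
- hook (a joint): Swing of the pendant hook, rad; 0 = plumb, + moves the prong to +y of hook_rest. Swings almost without friction, period about 0.8 s, up to 0.55 rad either way, about a level axle along x of hook_rest, 161 mm above it. 8 mm brass bar, 220 g: shank down from the axle, then a level prong 100 mm long along -x of hook_rest (towards the robot), its upturned tip 12 mm above the prong's top.
- hook_rest (a point): Fixed point on the stand (does not swing): the hanging place, on top of the prong when the hook is plumb, 124 mm above the counter, 72 mm out from the shank, 28 mm behind the tip. x is level, from the tip back to the shank and the stand's post (16 mm thick, 318 mm tall, 122 mm along +x; an arm at its top carries the axle); z up. Nothing is above the prong but the shank at its end.
- brass_lock_mid (a point): Padlock to hang: brass, red band, steel shackle, 0.2-0.33 kg, upright. Point: its centre, 52.5 mm above its underside; z up. 105 mm tall; body 58 (y) x 26 (x) x 46 mm high. Shackle: closed upright arch of 10 mm round bar, open along x, 50 mm wide outside, 30 inside (y); legs straight from 46 to 80 mm above the underside, can be pinched from above across y; underside of its crown 42.5 mm above the point.
- blue_lock_mid (a point): The padlock to leave alone: blue body with a black band, same shape and size, standing upright at least 120 mm from the brass one. The point is its centre, half-way up.
There are look-alikes about, which are no part of the job. Of the things that look like the part that bears brass_lock_mid, the middle-sized one is meant.

How it is judged:
By the outcome, as a careful person would: the job done as asked, in the order asked, and still so for the second after the job is handed in, with the robot touching nothing.
It also fails if it takes over 72 s, if anything falls off the work surface, if the arm or the gripper's body presses on something with over 40 N, if the wrist force passes 120 N, or if a joint passes its speed limit or range.

## Working session

There is one attempt and no reset: what is moved stays moved. The work goes in short steps, Python scripts to look and compute and a tool call to move; the robot and the scene stay as the last step left them, time stands still between calls to the robot, and variables do not carry over. Pictures are saved under pics/ and viewed, at most 10 in all, crops included, and the job is handed in when it is done.

Besides the shell and the picture viewer there is one more tool, called in YAML: its name, and indented under it one key for each argument. apply_moves: Moves the arm, as the interface text tells. Its arguments: {"type":"object","properties":{"plan":{"type":"array"}},"required":["plan"]}

```bash
mkdir -p pics; ls
cat > h.py <<'E'
import numpy as np, cv2
from station import r
def pts(c):
    # world point per pixel
    h,w=c["depth"].shape
    u,v=np.meshgrid(np.arange(w),np.arange(h))
    n=cv2.undistortPoints(np.stack([u,v],-1).reshape(-1,1,2).astype(float),np.array(c["mtx"]),np.array(c["dist_coeffs"])).reshape(h,w,2)
    d=c["depth"].astype(float)[...,None]
    X=np.concatenate([n*d,d],-1)
    P=(X-np.array(c["t"]))@np.array(c["R"])
    P[c["depth"]==0]=np.nan
    return P
E
python3 - <<'E'
from h import *
for n in("scene","top"):
    c=r.capture(n); cv2.imwrite(f"pics/{n}0.png",c["img"]); np.savez(f"{n}0.npz",**c)
    print(n,np.round(-np.array(c["R"]).T@c["t"],3))
s=r.sense(); print(s["time_s"],s["tcp_pos"],np.round(s["ee_rot"],3),s["gripper_width"],r.tcp_to_tips)
E
```

```text
pics
scene [1.133 0.515 0.681]
top [ 0.49  -0.025  0.998]
0.1 [0.23960068 0.5767011  0.24358472] [[ 0.923 -0.384 -0.001]
 [-0.384 -0.923 -0.002]
 [ 0.     0.002 -1.   ]] 0.9957390337413452 0.022
```

View pics/scene0.png

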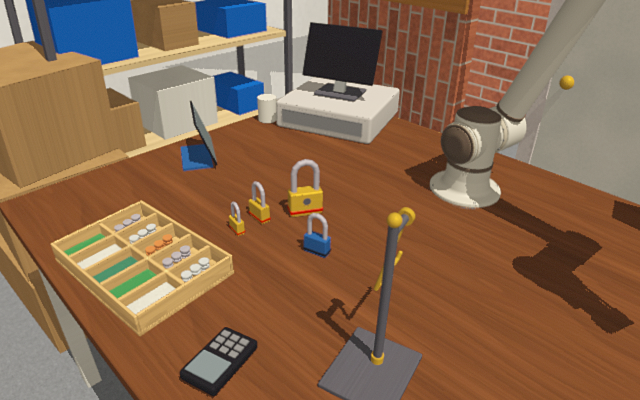

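View pics/top0.png

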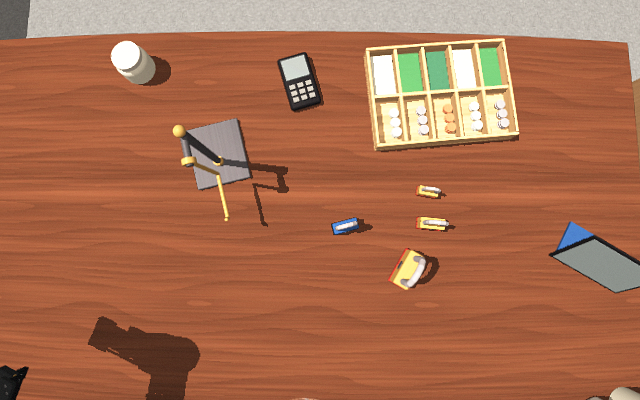

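The scene picture shows three brass locks: small (237,218), middle (259,205) and large (305,190), plus a blue lock (317,242). In the top view they are at (429,191), (432,224), (408,270) and (345,226). The hook stand's post is at scene (385,290), and its prong in the top view runs (218,175)→(226,218). I choose the middle one, scene (259,205) / top (432,224).

Run:
```python
from h import *
c=dict(np.load("top0.npz")); P=pts(c); 
img=c["img"]
np.set_printoptions(precision=4,suppress=True)
def blob(u0,u1,v0,v1,zmin,zmax=1):
    Q=P[v0:v1,u0:u1].reshape(-1,3); Q=Q[(Q[:,2]>zmin)&(Q[:,2]<zmax)]
    return Q
for nm,b in dict(small=(412,446,183,200),mid=(412,455,212,235),large=(385,440,245,292),blue=(325,368,213,238)).items():
    Q=blob(*b,0.015)
    print(nm,len(Q),"zmax",np.nanmax(Q[:,2]),"x",Q[:,0].min(),Q[:,0].max(),"y",Q[:,1].min(),Q[:,1].max())
    T=Q[Q[:,2]>Q[:,2].max()-.012]; 
    rect=cv2.minAreaRect(T[:,:2].astype(np.float32)*1000); print("  crown",T.mean(0),len(T),rect)
Q=blob(*(170,260,120,225),0.05)
for lo,hi in((.1,.15),(.15,.2),(.2,.26),(.26,.3),(.3,.36)):
    q=Q[(Q[:,2]>lo)&(Q[:,2]<hi)]
    if len(q):print(lo,hi,len(q),q.min(0),q.max(0),q.mean(0))
for v,u in((131,180),(160,188),(175,219),(190,221),(200,223),(210,225),(217,226)): print(u,v,P[v-1:v+2,u-1:u+2].reshape(-1,3)[[0,4,8]].tolist())
# base plate
B=blob(185,255,115,195,0.004,.03); print("plate",len(B),cv2.minAreaRect(B[:,:2].astype(np.float32)*1000),np.median(B[:,2]))
a=cv2.resize(img[170:300,320:470],None,fx=4,fy=4,interpolation=cv2.INTER_CUBIC)
s=np.load("scene0.npz")["img"][150:265,215:345]
s=cv2.resize(s,None,fx=4,fy=4,interpolation=cv2.INTER_CUBIC); cv2.imwrite("pics/crop1.png",s)
```

```text
small 214 zmax 0.08277204146778787 x 0.5798676425844972 0.6069434764551128 y -0.3055314196197194 -0.26007543835847124
  crown [ 0.5934 -0.2829  0.0773] 53 ((593.667724609375, -284.2136535644531), (33.682762145996094, 7.504571914672852), 80.57090759277344)
mid 348 zmax 0.10739693322150072 x 0.5041125045023244 0.5322242246051262 y -0.3188724046429888 -0.25937408882602125
  crown [ 0.5179 -0.289   0.1012] 73 ((517.920654296875, -290.0888671875), (35.147377014160156, 9.791377067565918), 84.27139282226562)
large 908 zmax 0.15391268399840652 x 0.3699730322746468 0.4602721804866521 y -0.26431861915053817 -0.19443954328579155
  crown [ 0.4146 -0.2298  0.1474] 153 ((413.90087890625, -230.364013671875), (14.745736122131348, 45.856571197509766), 58.888790130615234)
blue 300 zmax 0.10742849751285198 x 0.49223933810412923 0.5309260778494825 y -0.12038167785192029 -0.061290210338316414
  crown [ 0.5118 -0.0909  0.1015] 70 ((511.7054138183594, -90.60987854003906), (9.3285551071167, 34.906463623046875), 14.028228759765625)
0.1 0.15 238 [0.5193 0.1574 0.1005] [0.6675 0.2117 0.1495] [0.5887 0.1782 0.1
[... 1146 characters left out ...]
844563, 0.17281370866007, 0.12125075845052785], [0.5616314164803176, 0.17035319005903085, 0.1225415027264489], [0.559313274123642, 0.1675588970420689, 0.12538005989342882]]
225 210 [[0.5425257630360779, 0.16703866400179657, 0.1259726608311273], [0.54057776513349, 0.1653713264184837, 0.1237494505819236], [0.5384484297930712, 0.1630232008838915, 0.12464193926637707]]
226 217 [[0.5281424766054835, 0.1656614568884781, 0.12113118905610994], [0.5255697575128165, 0.16090896687509715, 0.13318501111499387], [0.5234578199332401, 0.15844400327241298, 0.1347723967514232]]
plate 2784 ((690.469482421875, 199.93154907226562), (183.22903442382812, 154.33856201171875), 11.31141471862793) 0.011427726362961143
```

View pics/crop1.png

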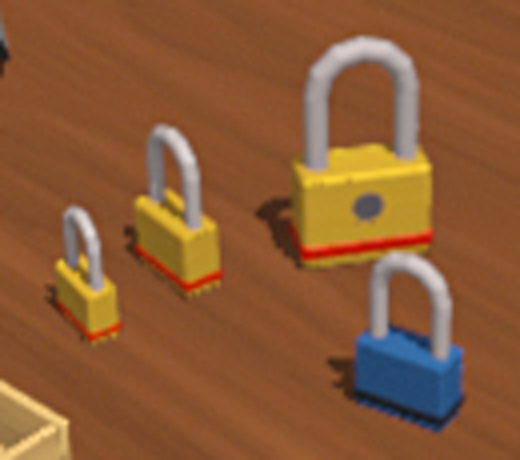

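The crop shows the middle brass lock at crop (178,210) with a red band, and its 105 mm height matches the brief. The large one is about 150 mm and the small one about 80 mm. Next I'll track the swing.

```bash
cat >> h.py <<'E'
a=np.radians(11.3); HX=np.array([np.cos(a),np.sin(a)]); HY=np.array([-np.sin(a),np.cos(a)])
def prong(P):
    Q=P[110:260,130:320].reshape(-1,3); Q=Q[np.isfinite(Q[:,0])]
    x=Q[:,:2]@HX; y=Q[:,:2]@HY
    m=(Q[:,2]>.105)&(Q[:,2]<.165)&(x>.545)&(x<.625)&(y>-.05)&(y<.2)
    return Q[m],x[m],y[m]
def track(n):
    out=[]
    for i in range(n):
        c=r.capture("top"); t=r.sense()["time_s"]; Q,x,y=prong(pts(c))
        if len(x)<10: out.append((t,np.nan,np.nan,np.nan,len(x))); continue
        k=np.polyfit(x,y,1); out.append((t,np.median(y),np.median(Q[:,2]),k[0],len(x)))
    return np.array(out)
E
python3 - <<'E'
from h import *
np.set_printoptions(precision=4,suppress=True)
o=track(18); print(o)
from scipy.optimize import curve_fit
f=lambda t,A,B,w,c:A*np.cos(w*t)+B*np.sin(w*t)+c
p,_=curve_fit(f,o[:,0],o[:,1],[.03,.03,7.85,.06]); print(p,np.hypot(p[0],p[1]),2*np.pi/p[2])
c=dict(np.load("top0.npz"));P=pts(c)
Q=P[110:260,130:320].reshape(-1,3)
for lo,hi in((.02,.08),(.15,.2),(.2,.26),(.265,.3),(.3,.33)):
    q=Q[(Q[:,2]>lo)&(Q[:,2]<hi)]; x=q[:,:2]@HX;y=q[:,:2]@HY; print(lo,len(q),"x",x.min(),x.max(),"y",y.min(),y.max(),np.median(y))
Q,x,y=prong(P); print("tip",)
Q=P[150:240,190:260].reshape(-1,3);m=(Q[:,2]>.1)&(Q[:,2]<.16);print((Q[m][:,:2]@HX).min())
E
```

```text
[[  0.15     0.0807   0.1235   0.0527 148.    ]
 [  0.2      0.1041   0.1266   0.0577 149.    ]
 [  0.25     0.1206   0.1312   0.0519 150.    ]
 [  0.3      0.1281   0.1341   0.0553 152.    ]
 [  0.35     0.1259   0.1333   0.0484 154.    ]
 [  0.4      0.1141   0.1293   0.0531 151.    ]
 [  0.45     0.0943   0.125    0.0582 148.    ]
 [  0.5      0.0696   0.1228   0.0366 131.    ]
 [  0.55     0.0461   0.1242   0.0541 147.    ]
 [  0.6      0.0254   0.1287   0.0464 148.    ]
 [  0.65     0.0124   0.1326   0.0435 150.    ]
 [  0.7      0.0082   0.1341   0.0417 153.    ]
 [  0.75     0.0139   0.1322   0.0423 152.    ]
 [  0.8      0.0286   0.1277   0.0492 150.    ]
 [  0.85     0.0504   0.1237   0.058  146.    ]
 [  0.9      0.0736   0.1228   0.0497 143.    ]
 [  0.95     0.0977   0.1256   0.0494 147.    ]
 [  1.       0.116    0.1301   0.0572 149.    ]]
[-0.0509  0.0322  8.2167  0.068 ] 0.06021419283435047 0.764681437084113
0.02 75 x 0.6816143949960208 0.7031823466111724 y 0.06180198871756461 0.08260497980467363 0.06768053958653494
0.15 101 x 0.6384317904128287 0.6948013674844626 y 0.05671587294535451 0.0797703135656147 0.06651690840505968
0.2 151 x 0.6387250539264677 0.6956900821334328 y 0.060852112237154775 0.07921013117994735 0.06737993510000459
0.265 320 x 0.6328859354935245 0.6951683733190442 y 0.05847002087090297 0.08451812495307483 0.07026115522748679
0.3 140 x 0.680128669408314 0.7006599317564459 y 0.06250012341524083 0.08321381293427597 0.07154232147064102
tip
0.5403374169020675
```

apply_moves:
  plan:
    - {"grip": 1, "offset": [4, 1.4, 0], "spin": -0.13}
    - {"grip": 1, "offset": [8, 2.9, 0], "spin": -0.26}
    - {"grip": 1, "offset": [12, 4.3, 0], "spin": -0.39}
    - {"grip": 1, "offset": [16, 5.8, 0], "spin": -0.52}
    - {"grip": 1, "offset": [20, 7.2, 0], "spin": -0.64}

```text
time_s: 1.5
tcp_pos: [0.3978, 0.4327, 0.2448]
ee_rot: [[0.968, 0.249, 0.0], [0.249, -0.968, 0.0], [0.0, -0.0, -1.0]]
wrist_force: [-0.4, 0.3, 1.0]
gripper_width: 0.996
gripper_force: 0.0
```

apply_moves:
  plan:
    - {"grip": 1, "offset": [2, 3, 0], "spin": 0}
    - {"grip": 1, "offset": [4, 6, 1], "spin": 0}
    - {"grip": 1, "offset": [6, 9, 2], "spin": 0}
    - {"grip": 1, "offset": [8.2, 12.5, 3], "spin": 0}
    - {"grip": 1, "offset": [8.2, 12.5, 3.5], "spin": 0}

```text
time_s: 2.0
tcp_pos: [0.509, 0.3293, 0.2083]
ee_rot: [[0.971, 0.238, -0.001], [0.238, -0.971, -0.002], [-0.002, 0.001, -1.0]]
wrist_force: [0.2, 0.4, -0.9]
gripper_width: 0.999
gripper_force: 0.0
```

```bash
sed -i 's/11\.3/14.1/' h.py
cat > fit.py <<'E'
from h import *
import sys
from scipy.optimize import curve_fit
np.set_printoptions(precision=4,suppress=True)
o=track(int(sys.argv[1])); 
f=lambda t,A,B,w,c:A*np.cos(w*t)+B*np.sin(w*t)+c
g=np.isfinite(o[:,1]);T=o[0,0]
p,_=curve_fit(f,o[g,0]-T,o[g,1],[.03,.03,8.2167,np.nanmean(o[:,1])]); print(p,"amp",np.hypot(p[0],p[1]),"slope",np.nanmean(o[:,3]),"z",np.nanmin(o[:,2]),o[-1])
s=r.sense(); tt=np.arange(s["time_s"],s["time_s"]+2,.1)
print(s["time_s"],np.array(s["tcp_pos"]),np.array(s["tcp_pos"])[:2]@np.c_[HX,HY],"yaw",np.degrees(np.arctan2(s["ee_rot"][1][0],s["ee_rot"][0][0])),s["wrist_force"])
print(np.c_[tt,f(tt-T+.05,*p)-p[3]].T*[[1],[1000]])  # frame time = call start
E
python3 fit.py 17
```

```text
[-0.0086 -0.0572  8.2389  0.0391] amp 0.05782053010267536 slope 0.0017775590852962095 z 0.12324798841078068 [  2.85     0.014    0.1248   0.0013 150.    ]
2.85 [0.5068 0.3327 0.2095] [0.5726 0.1992] yaw 14.108511259772406 [-0.4758 -0.815   0.1314]
[[  2.85     2.95     3.05     3.15     3.25     3.35     3.45     3.55
    3.65     3.75     3.85     3.95     4.05     4.15     4.25     4.35
    4.45     4.55     4.65     4.75  ]
 [-44.1781 -57.386  -33.7948  11.4676  49.3763  55.6221  26.1998 -20.0233
  -53.4063 -52.5422 -17.985   28.1051  56.1727  48.2192   9.3447 -35.5221
  -57.6101 -42.7553  -0.4833  42.0985]]
```

apply_moves:
  plan:
    - {"grip": 1, "offset": [-0.1, 4.5, 0.7], "spin": 0}
    - {"grip": 1, "offset": [-0.1, 9, 1.4], "spin": 0}
    - {"grip": 1, "offset": [-0.1, 13.5, 2.1], "spin": 0}
    - {"grip": 1, "offset": [-0.1, 16, 2.7], "spin": 0}
    - {"grip": 1, "offset": [-0.1, 16, 2.7], "spin": 0}

```text
time_s: 3.35
tcp_pos: [0.5447, 0.1741, 0.1817]
ee_rot: [[0.971, 0.239, -0.002], [0.239, -0.971, -0.001], [-0.002, 0.001, -1.0]]
wrist_force: [-0.1, -0.4, -0.6]
gripper_width: 0.998
gripper_force: 0.0
```

apply_moves:
  plan:
    - {"grip": 1, "offset": [0, 0, 5], "spin": 0}
    - {"grip": 0.6, "offset": [0, 0, 5.5], "spin": 0}
    - {"grip": 0.3, "offset": [0, 0, 5.5], "spin": 0}
    - {"grip": 0, "offset": [0, 0, 5.5], "spin": 0}
    - {"grip": 0, "offset": [0, 0, 5.5], "spin": 0}

```text
time_s: 3.85
tcp_pos: [0.5459, 0.1784, 0.1295]
ee_rot: [[0.97, 0.245, 0.003], [0.245, -0.97, 0.002], [0.004, -0.001, -1.0]]
wrist_force: [-0.9, 0.6, 3.5]
gripper_width: 0.719
gripper_force: 3.4
```

apply_moves:
  plan:
    - {"grip": 0, "offset": [0, 0, 0], "spin": 0}
    - {"grip": 0, "offset": [0, 0, 0], "spin": 0}
    - {"grip": 0, "offset": [0, 0, 0], "spin": 0}

```text
time_s: 4.15
tcp_pos: [0.545, 0.1773, 0.1281]
ee_rot: [[0.97, 0.244, 0.001], [0.244, -0.97, 0.0], [0.001, -0.0, -1.0]]
wrist_force: [-0.3, -0.7, 0.1]
gripper_width: 0.445
gripper_force: 0.0
```

Run:
```python
from h import *
c=r.capture("scene"); s=r.sense(); print(s["time_s"],s["tcp_pos"],np.array(s["tcp_pos"])[:2]@np.c_[HX,HY],s["gripper_width"],s["gripper_force"],s["wrist_force"])
cv2.imwrite("pics/s1.png",cv2.resize(c["img"][150:400,280:560],None,fx=2,fy=2))
```

```text
4.2 [0.54493211 0.17731928 0.12791631] [0.57171204 0.03922337] 0.4016195565043555 0.0 [-0.24910535 -0.13080176  0.00173197]
```

View pics/s1.png

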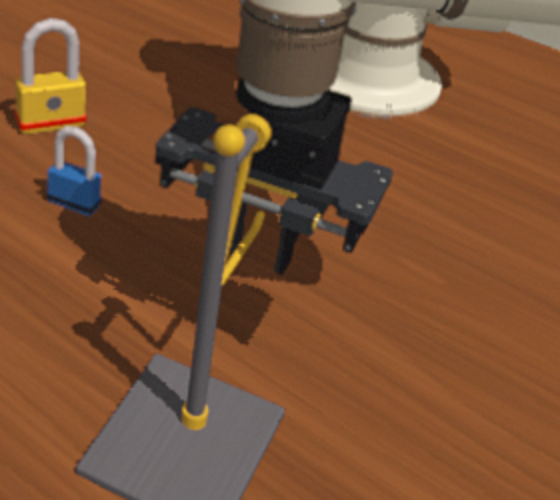

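The crop shows the prong, at crop (245,245), between the two fingers. I'll finish closing and hold it there.

apply_moves:
  plan:
    - {"grip": 0, "offset": [0, 0, 0], "spin": 0}
    - {"grip": 0, "offset": [0, 0, 0], "spin": 0}
    - {"grip": 0, "offset": [0, 0, 0], "spin": 0}
    - {"grip": 0, "offset": [0, 0, 0], "spin": 0}
    - {"grip": 0, "offset": [0, 0, 0], "spin": 0}

```text
time_s: 4.7
tcp_pos: [0.5448, 0.1772, 0.1275]
ee_rot: [[0.97, 0.244, -0.0], [0.244, -0.97, -0.0], [-0.0, 0.0, -1.0]]
wrist_force: [-0.2, -0.2, 0.5]
gripper_width: 0.078
gripper_force: 30.0
```

apply_moves:
  plan:
    - {"grip": 0, "offset": [0, 0, 0], "spin": 0}
    - {"grip": 0, "offset": [0, 0, 0], "spin": 0}
    - {"grip": 0, "offset": [0, 0, 0], "spin": 0}

```text
time_s: 5.0
tcp_pos: [0.5449, 0.1772, 0.1275]
ee_rot: [[0.97, 0.244, -0.0], [0.244, -0.97, -0.0], [-0.0, -0.0, -1.0]]
wrist_force: [0.7, -0.5, 0.4]
gripper_width: 0.078
gripper_force: 30.0
```

apply_moves:
  plan:
    - {"grip": 0.1, "offset": [0, 0, 0], "spin": 0}
    - {"grip": 0.12, "offset": [0, 0, 0], "spin": 0}
    - {"grip": 0.14, "offset": [0, 0, 0], "spin": 0}
    - {"grip": 0.2, "offset": [0, 0, 0], "spin": 0}
    - {"grip": 0.3, "offset": [0, 0, 0], "spin": 0}

```text
time_s: 5.5
tcp_pos: [0.5449, 0.1773, 0.1276]
ee_rot: [[0.97, 0.244, 0.0], [0.244, -0.97, 0.0], [0.0, 0.0, -1.0]]
wrist_force: [-0.1, 0.6, 0.2]
gripper_width: 0.223
gripper_force: 0.0
```

apply_moves:
  plan:
    - {"grip": 0.6, "offset": [0, 0, 0], "spin": 0}
    - {"grip": 0.7, "offset": [0, 0, 0], "spin": 0}
    - {"grip": 0.7, "offset": [0, 0, -3], "spin": 0}
    - {"grip": 0.7, "offset": [0, 0, -6], "spin": 0}
    - {"grip": 0.7, "offset": [-4, 0, -9], "spin": 0}

```text
time_s: 6.0
tcp_pos: [0.5088, 0.1686, 0.2179]
ee_rot: [[0.97, 0.243, 0.002], [0.243, -0.97, -0.0], [0.002, 0.001, -1.0]]
wrist_force: [-1.8, 0.8, 0.3]
gripper_width: 0.649
gripper_force: 0.0
```

apply_moves:
  plan:
    - {"grip": 1, "offset": [-4, 2, 0], "spin": 0}
    - {"grip": 1, "offset": [-8, 5, 0], "spin": 0}
    - {"grip": 1, "offset": [-10, 9, 0], "spin": 0}
    - {"grip": 1, "offset": [-12, 13, 0], "spin": 0}
    - {"grip": 1, "offset": [-12, 17, 0], "spin": 0}

```text
time_s: 6.5
tcp_pos: [0.4288, -0.0282, 0.2181]
ee_rot: [[0.97, 0.245, 0.0], [0.245, -0.97, 0.001], [0.001, -0.001, -1.0]]
wrist_force: [0.9, -0.2, -0.6]
gripper_width: 0.983
gripper_force: 0.0
```

Run:
```python
from h import *
np.set_printoptions(precision=4,suppress=True)
o=track(16); print(o[:,1]*1000, o[:,2].mean(),o[:,3].mean())
c=r.capture("top");P=pts(c);np.savez("top1.npz",**c)
Q=P[110:260,130:320].reshape(-1,3);Q=Q[np.isfinite(Q[:,0])];x=Q[:,:2]@HX;y=Q[:,:2]@HY
m=(abs(y-.04)<.012)&(Q[:,2]>.105)&(Q[:,2]<.16)
i=np.argsort(x[m])[::6]; print(np.c_[x[m],y[m],Q[m][:,2]][i])
m=(abs(y-.04)<.02)&(Q[:,2]>.25);print("top x",x[m].min(),x[m].max())
s=r.sense();print(s["time_s"],s["tcp_pos"],s["wrist_force"])
```

```text
[38.8768 38.6752 38.5204 38.5467 38.5066 38.4476 38.5361 38.632  38.8311
 38.915  38.8379 38.9003 39.0214 39.0745 38.9788 38.8141] 0.12283002059622386 -0.010802161043929857
[[0.5412 0.0401 0.1346]
 [0.5456 0.0409 0.136 ]
 [0.5497 0.0393 0.1299]
 [0.555  0.042  0.1222]
 [0.5591 0.0411 0.1224]
 [0.5642 0.0433 0.1174]
 [0.5678 0.0414 0.122 ]
 [0.5718 0.0403 0.1226]
 [0.5765 0.0416 0.1218]
 [0.5805 0.0405 0.1229]
 [0.585  0.0415 0.1235]
 [0.5893 0.0408 0.1222]
 [0.5938 0.0417 0.1233]
 [0.5977 0.0393 0.1209]
 [0.6027 0.0422 0.1219]
 [0.6052 0.0363 0.126 ]
 [0.6089 0.0409 0.1217]
 [0.6124 0.0362 0.1199]
 [0.6152 0.041  0.1244]
 [0.6186 0.0364 0.1225]
 [0.6231 0.0432 0.1175]
 [0.6253 0.0355 0.1199]
 [0.6286 0.0409 0.1217]
 [0.6318 0.0359 0.1213]
 [0.6356 0.0419 0.1202]
 [0.6386 0.0351 0.1184]
 [0.6412 0.0397 0.1239]
 [0.6419 0.042  0.1229]
 [0.6431 0.0365 0.1349]
 [0.6455 0.0354 0.1456]
 [0.6853 0.0369 0.1314]
 [0.6859 0.0426 0.1574]
 [0.6864 0.0362 0.1248]
 [0.6875 0.0371 0.1531]
 [0.6881 0.036  0.1488]
 [0.6885 0.0341 0.1226]
 [0.6895 0.0327 0.1271]
 [0.6914 0.033  0.1069]
 [0.6933 0.0319 0.1184]
 [0.6959 0.0323 0.1482]]
top x 0.6359261626935432 0.7035188867173892
7.35 [ 0.4311 -0.0264  0.2175] [-0.307   0.3365 -0.1446]
```

Run:
```python
from h import *
np.set_printoptions(precision=4,suppress=True)
for f in("top0.npz","top1.npz"):
    P=pts(dict(np.load(f))); Q=P[205:245,405:465].reshape(-1,3); Q=Q[Q[:,2]>.03]
    for lo,hi in((.03,.06),(.06,.085),(.085,.12),(.1,.12)):
        q=Q[(Q[:,2]>lo)&(Q[:,2]<hi)][:,:2]*1000
        w,V=np.linalg.eigh(np.cov(q.T)); print(lo,len(q),q.mean(0),cv2.minAreaRect(q.astype(np.float32)),"pca",np.degrees(np.arctan(V[1,1]/V[0,1])))
s=r.sense();print(s["joints"])
```

```text
0.03 213 [ 516.5479 -284.9072] ((517.62109375, -289.3355712890625), (58.502384185791016, 27.115156173706055), 86.36469268798828) pca 80.82709635900449
0.06 18 [ 518.5028 -271.1122] ((514.6549072265625, -285.4460754394531), (43.4211540222168, 7.9505133628845215), 74.9720230102539) pca 80.14925749698322
0.085 96 [ 517.9876 -287.3987] ((517.9834594726562, -289.0388488769531), (44.78300476074219, 9.849388122558594), 84.61311340332031) pca 84.54797914431607
0.1 48 [ 517.7908 -289.3985] ((518.3102416992188, -289.9617614746094), (8.673849105834961, 29.330251693725586), 0.10860906541347504) pca 82.56766999719822
0.03 214 [ 516.5277 -284.8301] ((517.5692138671875, -289.0807800292969), (59.386268615722656, 27.024972915649414), 84.47885131835938) pca 80.78856917459451
0.06 18 [ 518.7865 -271.0581] ((514.5280151367188, -285.5619201660156), (43.187034606933594, 7.863256454467773), 74.86778259277344) pca 79.5463094965909
0.085 97 [ 517.9951 -287.1944] ((518.0400390625, -288.9378662109375), (45.77488327026367, 9.601361274719238), 84.67823028564453) pca 84.61648429708896
0.1 50 [ 517.9429 -289.2729] ((518.3353881835938, -288.92694091796875), (26.621414184570312, 8.665582656860352), 89.21743774414062) pca 84.79004408649124
[ 18.2041   4.3221 -27.4171   0.0007 -58.2615  85.9251]
```

apply_moves:
  plan:
    - {"grip": 1, "offset": [0.4, 4.5, 0], "spin": 0.1}
    - {"grip": 1, "offset": [0.8, 9.3, 0], "spin": 0.2}
    - {"grip": 1, "offset": [1.2, 14.2, 0], "spin": 0.3}
    - {"grip": 1, "offset": [1.6, 19.1, 0], "spin": 0.339}
    - {"grip": 1, "offset": [2, 24, 0], "spin": 0.339}

```text
time_s: 7.85
tcp_pos: [0.5094, -0.2566, 0.2175]
ee_rot: [[0.996, -0.093, 0.0], [-0.093, -0.996, -0.0], [0.0, 0.0, -1.0]]
wrist_force: [1.8, 1.0, 0.2]
gripper_width: 1.002
gripper_force: 0.0
```

apply_moves:
  plan:
    - {"grip": 1, "offset": [1.2, 3.4, 1], "spin": 0}
    - {"grip": 1, "offset": [1.2, 3.4, 3], "spin": 0}
    - {"grip": 1, "offset": [1.2, 3.4, 5], "spin": 0}
    - {"grip": 1, "offset": [1.2, 3.4, 6], "spin": 0}
    - {"grip": 1, "offset": [1.2, 3.4, 6], "spin": 0}

```text
time_s: 8.35
tcp_pos: [0.5169, -0.2892, 0.1559]
ee_rot: [[0.996, -0.093, -0.004], [-0.093, -0.996, 0.001], [-0.004, -0.001, -1.0]]
wrist_force: [0.5, 0.7, 0.0]
gripper_width: 1.003
gripper_force: 0.0
```

```bash
cat > rel.py <<'E'
from h import *
import sys
t=np.array([float(v) for v in sys.argv[1:4]]); yaw=float(sys.argv[4])
s=r.sense(); R=np.array(s["ee_rot"]); y0=np.degrees(np.arctan2(R[1,0],R[0,0]))
print(s["time_s"],np.round(s["tcp_pos"],4),"yaw",y0,"tool offset cm",np.round(R.T@(t-s["tcp_pos"])*100,2),"spin",-np.radians(yaw-y0),"F",np.round(s["wrist_force"],1),"w",s["gripper_width"])
E
python3 rel.py .518 -.2892 .075 -5.3
```

```text
8.35 [ 0.5169 -0.2892  0.1559] yaw -5.318734026260179 tool offset cm [ 0.14 -0.    8.09] spin -0.0003269704403952064 F [0.5 0.7 0. ] w 1.003176232460799
```

apply_moves:
  plan:
    - {"grip": 1, "offset": [0, 0, 3], "spin": 0}
    - {"grip": 1, "offset": [0, 0, 6], "spin": 0}
    - {"grip": 1, "offset": [0, 0, 8.2], "spin": 0}
    - {"grip": 0.8, "offset": [0, 0, 8.2], "spin": 0}
    - {"grip": 0.6, "offset": [0, 0, 8.2], "spin": 0}

```text
time_s: 8.85
tcp_pos: [0.5189, -0.2896, 0.0769]
ee_rot: [[0.996, -0.091, 0.002], [-0.091, -0.996, -0.001], [0.002, 0.001, -1.0]]
wrist_force: [-0.4, -0.1, 0.9]
gripper_width: 0.896
gripper_force: 0.0
```

apply_moves:
  plan:
    - {"grip": 0.5, "offset": [0, 0, 0], "spin": 0}
    - {"grip": 0.3, "offset": [0, 0, 0], "spin": 0}
    - {"grip": 0.3, "offset": [0, 0, 0], "spin": 0}
    - {"grip": 0.3, "offset": [0, 0, 0], "spin": 0}
    - {"grip": 0.3, "offset": [0, 0, 0], "spin": 0}

```text
time_s: 9.35
tcp_pos: [0.5183, -0.2897, 0.0764]
ee_rot: [[0.996, -0.092, 0.001], [-0.092, -0.996, -0.001], [0.001, 0.001, -1.0]]
wrist_force: [-0.6, -0.4, 3.2]
gripper_width: 0.561
gripper_force: 30.0
```

Run:
```python
from h import *
c=r.capture("scene"); s=r.sense(); print(s["time_s"],s["tcp_pos"],s["gripper_width"],s["gripper_force"],s["wrist_force"])
cv2.imwrite("pics/s2.png",cv2.resize(c["img"][130:280,180:380],None,fx=3.5,fy=3.5))
```

```text
9.4 [ 0.51828903 -0.28972861  0.07641721] 0.5630783664838703 29.99697053932323 [-0.9746028  -0.21978099  3.67602079]
```

View pics/s2.png

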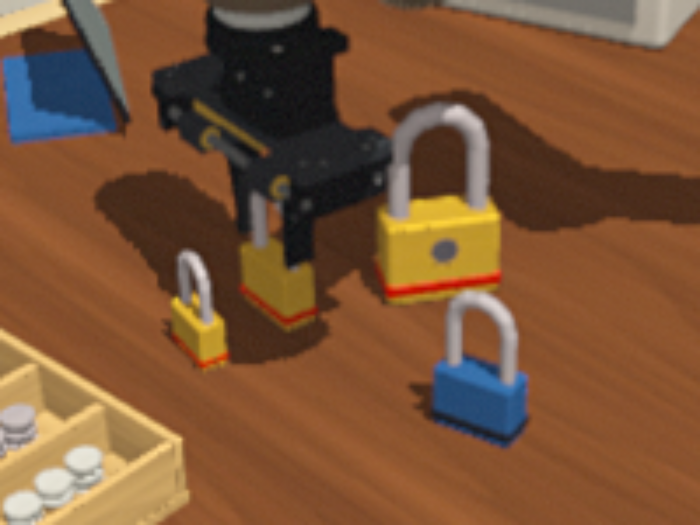

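The crop shows the fingers around the middle lock's shackle at crop (270,230), with the opening at 49 mm, which fits the 50 mm shackle. Now I'll lift and carry it.

apply_moves:
  plan:
    - {"grip": 0.3, "offset": [0, 0, -2], "spin": 0}
    - {"grip": 0.3, "offset": [0, 0, -5], "spin": 0}
    - {"grip": 0.3, "offset": [0, 0, -9], "spin": 0}
    - {"grip": 0.3, "offset": [0, 0, -12], "spin": 0}
    - {"grip": 0.3, "offset": [0, 0, -13], "spin": 0}

```text
time_s: 9.9
tcp_pos: [0.519, -0.2898, 0.2085]
ee_rot: [[0.996, -0.093, 0.005], [-0.093, -0.996, -0.002], [0.005, 0.001, -1.0]]
wrist_force: [0.5, -0.2, -2.3]
gripper_width: 0.558
gripper_force: 30.0
```

apply_moves:
  plan:
    - {"grip": 0.3, "offset": [-0.5, -2, 0], "spin": 0}
    - {"grip": 0.3, "offset": [-1.5, -6, 0], "spin": 0}
    - {"grip": 0.3, "offset": [-2.5, -10.5, 0], "spin": 0}
    - {"grip": 0.3, "offset": [-3.5, -15, 0], "spin": 0}
    - {"grip": 0.3, "offset": [-4.5, -19.5, 0], "spin": 0}

```text
time_s: 10.4
tcp_pos: [0.4893, -0.0895, 0.2034]
ee_rot: [[0.996, -0.094, -0.004], [-0.094, -0.996, 0.001], [-0.004, -0.0, -1.0]]
wrist_force: [0.9, 0.4, -2.0]
gripper_width: 0.562
gripper_force: 30.0
```

apply_moves:
  plan:
    - {"grip": 0.3, "offset": [-1, -4.5, 0], "spin": -0.08}
    - {"grip": 0.3, "offset": [-2, -9, 0], "spin": -0.16}
    - {"grip": 0.3, "offset": [-3.5, -13.5, 0], "spin": -0.24}
    - {"grip": 0.3, "offset": [-5, -17, 0], "spin": -0.32}
    - {"grip": 0.3, "offset": [-6, -19, 0], "spin": -0.339}

```text
time_s: 10.9
tcp_pos: [0.447, 0.1055, 0.2037]
ee_rot: [[0.969, 0.247, -0.003], [0.247, -0.969, -0.001], [-0.003, -0.0, -1.0]]
wrist_force: [0.8, -0.7, -2.5]
gripper_width: 0.56
gripper_force: 30.0
```

```bash
python3 rel.py .4561 .1546 .1314 14.1
python3 - <<'E'
from h import *
c=r.capture("scene");s=r.sense();P=pts(c);np.savez("scene2.npz",**c);print(s["wrist_force"],s["gripper_width"],s["tcp_pos"])
cv2.imwrite("pics/s3.png",cv2.resize(c["img"][130:330,250:520],None,fx=2.9,fy=2.9))
c=r.capture("top");print(prong(pts(c))[2].shape);np.savez("top2.npz",**c); cv2.imwrite("pics/t3.png",cv2.resize(c["img"][100:300,130:400],None,fx=2.9,fy=2.9))
E
```

```text
10.9 [0.447  0.1055 0.2037] yaw 14.319610391166808 tool offset cm [ 2.12 -4.53  7.23] spin 0.0038329243974534813 F [ 0.8 -0.7 -2.5] w 0.5599605309609145
[-1.09730751  1.54388216 -2.87056979] 0.5589963120829224 [0.44655953 0.10683681 0.20376733]
(126,)
```

View pics/s3.png

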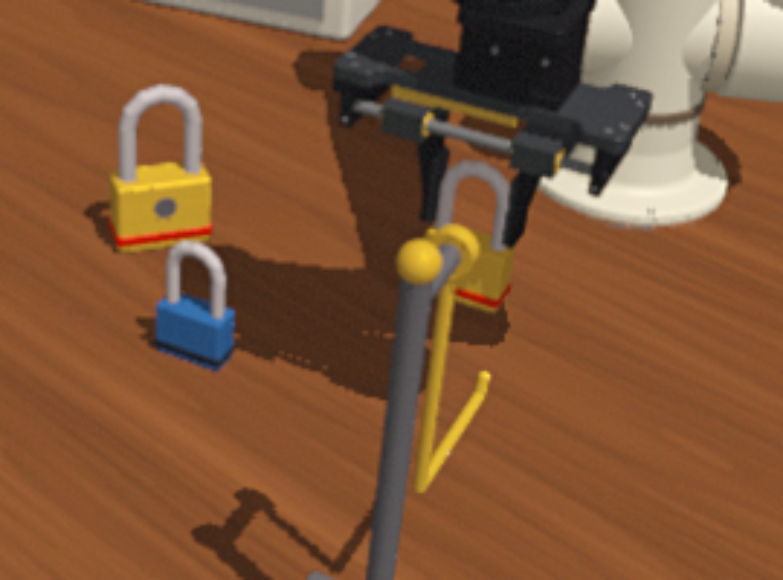

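apply_moves:
  plan:
    - {"grip": 0.3, "offset": [0.7, -1.5, 0.5], "spin": 0.002}
    - {"grip": 0.3, "offset": [1.4, -3, 2.5], "spin": 0.004}
    - {"grip": 0.3, "offset": [2.1, -4.4, 5], "spin": 0.004}
    - {"grip": 0.3, "offset": [2.1, -4.4, 7.2], "spin": 0.004}
    - {"grip": 0.3, "offset": [2.1, -4.4, 7.2], "spin": 0.004}

```text
time_s: 11.5
tcp_pos: [0.4563, 0.1498, 0.1295]
ee_rot: [[0.971, 0.238, -0.009], [0.238, -0.971, -0.005], [-0.01, 0.003, -1.0]]
wrist_force: [-0.2, -1.0, -2.7]
gripper_width: 0.56
gripper_force: 30.0
```

apply_moves:
  plan:
    - {"grip": 0.3, "offset": [0, 0, 0], "spin": 0}
    - {"grip": 0.3, "offset": [0, 0, 0], "spin": 0}
    - {"grip": 0.3, "offset": [0, 0, 0], "spin": 0}

```text
time_s: 11.8
tcp_pos: [0.4593, 0.1515, 0.1347]
ee_rot: [[0.971, 0.239, 0.002], [0.239, -0.971, 0.001], [0.002, -0.001, -1.0]]
wrist_force: [-0.2, -0.4, -2.9]
gripper_width: 0.563
gripper_force: 30.0
```

```bash
python3 - <<'E'
from h import *
np.set_printoptions(precision=4,suppress=True)
o=track(9); print(o[:,1]*1000,o[:,3],o[:,4])
c=r.capture("scene"); P=pts(c); np.savez("scene3.npz",**c)
s=r.sense(); t=np.array(s["tcp_pos"])
print(s["time_s"],t,"hx,hy",t[:2]@np.c_[HX,HY])
# lock points near the tool, by colour: yellow body & red band
Q=P.reshape(-1,3); x=Q[:,:2]@HX;y=Q[:,:2]@HY
m=(abs(x-.48)<.03)&(abs(y-.039)<.045)&(Q[:,2]>.04)&(Q[:,2]<.17)
q=np.c_[x,y,Q[:,2]][m]
for lo,hi in((.04,.1),(.105,.125),(.14,.165)):
    k=q[(q[:,2]>lo)&(q[:,2]<hi)]; print(lo,len(k),k.min(0),k.max(0),k.mean(0))
cv2.imwrite("pics/s4.png",cv2.resize(c["img"][150:350,300:500],None,fx=3,fy=3))
E
python3 rel.py .4561 .1546 .1314 14.1
```

```text
[38.6433 38.7573 38.5115 38.4278 38.5861 38.5161 38.8879 38.7188 38.7833] [-0.0069 -0.0113 -0.0089 -0.0094 -0.0088 -0.0125 -0.0069 -0.0124 -0.0077] [121. 120. 119. 123. 123. 121. 120. 121. 123.]
12.3 [0.4586 0.1514 0.1336] hx,hy [0.4816 0.0351]
0.04 437 [0.4688 0.0055 0.0579] [0.4975 0.0665 0.0999] [0.4924 0.0404 0.0804]
0.105 190 [0.4685 0.0012 0.105 ] [0.4954 0.0697 0.125 ] [0.4854 0.0354 0.1139]
0.14 344 [ 0.469  -0.0019  0.1401] [0.4947 0.0756 0.1649] [0.4863 0.034  0.1539]
12.3 [0.4586 0.1514 0.1336] yaw 13.879843823501826 tool offset cm [-0.16 -0.37  0.22] spin -0.0038424501484948903 F [ 0.6  0.1 -3.4] w 0.5634422165922253
```

View pics/s4.png

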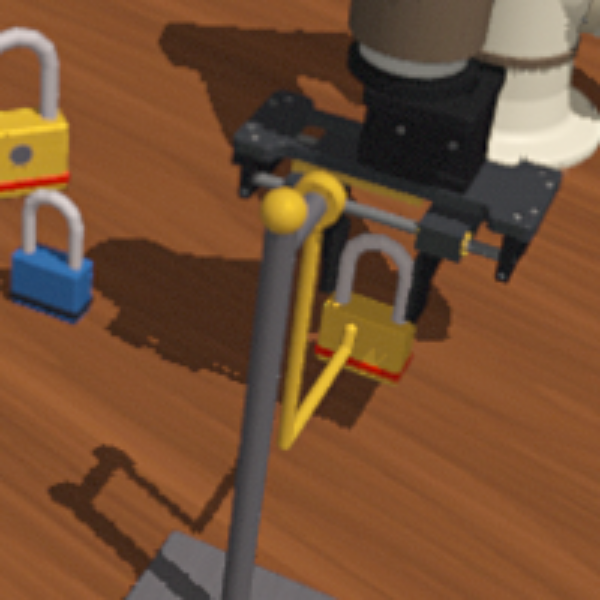

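The crop shows the lock upright in the grip at crop (365,310). The tip at (350,330) is about 4 mm off the centre of the shackle window in y. I'll correct that and thread it on.

apply_moves:
  plan:
    - {"grip": 0.3, "offset": [0, -0.36, 0], "spin": 0}
    - {"grip": 0.3, "offset": [1, -0.36, 0], "spin": 0}
    - {"grip": 0.3, "offset": [2.5, -0.36, 0], "spin": 0}
    - {"grip": 0.3, "offset": [4, -0.36, 0], "spin": 0}
    - {"grip": 0.3, "offset": [5.5, -0.36, 0], "spin": 0}

```text
time_s: 12.8
tcp_pos: [0.5125, 0.1686, 0.1335]
ee_rot: [[0.971, 0.24, 0.001], [0.24, -0.971, 0.0], [0.001, 0.0, -1.0]]
wrist_force: [0.1, 0.3, -2.8]
gripper_width: 0.561
gripper_force: 30.0
```

apply_moves:
  plan:
    - {"grip": 0.3, "offset": [1.5, 0, 0], "spin": 0}
    - {"grip": 0.3, "offset": [2.6, 0, 0], "spin": 0}
    - {"grip": 0.3, "offset": [3.5, 0, 0], "spin": 0}
    - {"grip": 0.3, "offset": [3.5, 0, 0], "spin": 0}
    - {"grip": 0.3, "offset": [3.5, 0, 0], "spin": 0}

```text
time_s: 13.3
tcp_pos: [0.5447, 0.1763, 0.1332]
ee_rot: [[0.971, 0.24, -0.001], [0.24, -0.971, -0.0], [-0.001, 0.0, -1.0]]
wrist_force: [-0.9, -0.2, -3.2]
gripper_width: 0.566
gripper_force: 30.0
```

Run:
```python
from h import *
np.set_printoptions(precision=4,suppress=True)
o=track(7); print(o[:,1]*1000,o[:,4])
c=r.capture("scene"); s=r.sense(); t=np.array(s["tcp_pos"])
print(s["time_s"],t,"hx,hy",t[:2]@np.c_[HX,HY],s["wrist_force"],s["ee_rot"])
P=pts(c);Q=P.reshape(-1,3); x=Q[:,:2]@HX;y=Q[:,:2]@HY
m=(abs(x-.573)<.03)&(abs(y-.039)<.045)&(Q[:,2]>.04)&(Q[:,2]<.17)
q=np.c_[x,y,Q[:,2]][m]
for lo,hi in((.04,.1),(.14,.165)):
    k=q[(q[:,2]>lo)&(q[:,2]<hi)]; print(lo,len(k),k.min(0),k.max(0),k.mean(0))
cv2.imwrite("pics/s5.png",cv2.resize(c["img"][190:340,310:460],None,fx=4,fy=4))
```

```text
[24.6223 25.3534 25.509  25.3913 25.3411 25.3252 24.9347] [31. 33. 33. 35. 36. 35. 33.]
13.7 [0.5449 0.1765 0.1337] hx,hy [0.5715 0.0384] [-0.896   0.1882 -2.148 ] [[ 0.9708  0.24    0.0002]
 [ 0.24   -0.9708  0.0001]
 [ 0.0002 -0.0001 -1.    ]]
0.04 398 [0.5579 0.0128 0.0575] [0.587  0.069  0.0999] [0.582  0.0485 0.0798]
0.14 276 [0.5631 0.0082 0.1402] [0.584  0.0789 0.1648] [0.5761 0.0483 0.1548]
```

View pics/s5.png

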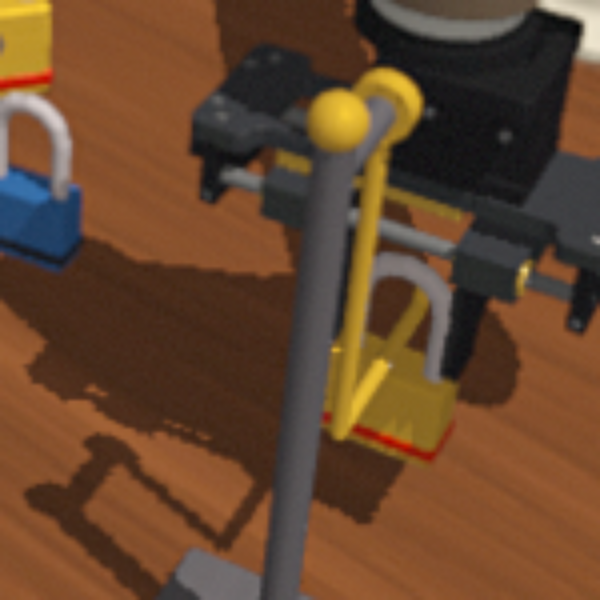

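The prong runs through the shackle window at crop (405,310), clear of both legs. Next I'll lower it.

apply_moves:
  plan:
    - {"grip": 0.3, "offset": [0.1, 0, 0.7], "spin": 0}
    - {"grip": 0.3, "offset": [0.1, 0, 1.5], "spin": 0}
    - {"grip": 0.3, "offset": [0.1, 0, 2.2], "spin": 0}
    - {"grip": 0.3, "offset": [0.1, 0, 2.5], "spin": 0}
    - {"grip": 0.3, "offset": [0.1, 0, 2.5], "spin": 0}

```text
time_s: 14.2
tcp_pos: [0.5456, 0.1765, 0.1075]
ee_rot: [[0.971, 0.24, -0.002], [0.24, -0.971, -0.001], [-0.002, 0.001, -1.0]]
wrist_force: [0.7, -0.3, -3.4]
gripper_width: 0.564
gripper_force: 30.0
```

apply_moves:
  plan:
    - {"grip": 0.3, "offset": [0, 0, 0.1], "spin": 0}
    - {"grip": 0.3, "offset": [0, 0, 0.2], "spin": 0}
    - {"grip": 0.3, "offset": [0, 0, 0.2], "spin": 0}

```text
time_s: 14.5
tcp_pos: [0.5461, 0.1768, 0.1067]
ee_rot: [[0.971, 0.24, 0.0], [0.24, -0.971, 0.0], [0.0, -0.0, -1.0]]
wrist_force: [0.2, -0.9, -3.1]
gripper_width: 0.562
gripper_force: 30.0
```

Not in contact yet, so I'll step down slowly and watch Fz.

apply_moves:
  plan:
    - {"grip": 0.3, "offset": [0, 0, 0.1], "spin": 0}
    - {"grip": 0.3, "offset": [0, 0, 0.1], "spin": 0}
    - {"grip": 0.3, "offset": [0, 0, 0.1], "spin": 0}

```text
time_s: 14.8
tcp_pos: [0.5463, 0.1768, 0.1061]
ee_rot: [[0.971, 0.24, 0.001], [0.24, -0.971, 0.0], [0.001, -0.0, -1.0]]
wrist_force: [-0.3, 0.7, 0.0]
gripper_width: 0.564
gripper_force: 30.0
```

apply_moves:
  plan:
    - {"grip": 0.3, "offset": [0, 0, 0.1], "spin": 0}
    - {"grip": 0.3, "offset": [0, 0, 0.1], "spin": 0}

```text
time_s: 15.0
tcp_pos: [0.5466, 0.1769, 0.1058]
ee_rot: [[0.971, 0.24, 0.002], [0.24, -0.971, 0.0], [0.002, 0.0, -1.0]]
wrist_force: [-1.6, -0.6, 4.8]
gripper_width: 0.563
gripper_force: 30.0
```

apply_moves:
  plan:
    - {"grip": 0.3, "offset": [0, 0, 0.05], "spin": 0}
    - {"grip": 0.3, "offset": [0, 0, 0.05], "spin": 0}

```text
time_s: 15.2
tcp_pos: [0.5467, 0.1769, 0.1057]
ee_rot: [[0.971, 0.241, 0.002], [0.241, -0.971, 0.0], [0.002, 0.0, -1.0]]
wrist_force: [-2.8, -0.5, 7.3]
gripper_width: 0.56
gripper_force: 30.0
```

apply_moves:
  plan:
    - {"grip": 0.3, "offset": [0, 0, -0.13], "spin": 0}
    - {"grip": 0.3, "offset": [0, 0, -0.13], "spin": 0}
    - {"grip": 0.3, "offset": [0, 0, -0.13], "spin": 0}

```text
time_s: 15.5
tcp_pos: [0.5464, 0.1769, 0.1058]
ee_rot: [[0.971, 0.24, 0.001], [0.24, -0.971, 0.0], [0.001, -0.0, -1.0]]
wrist_force: [-0.6, -0.1, 4.0]
gripper_width: 0.559
gripper_force: 30.0
```

apply_moves:
  plan:
    - {"grip": 0.57, "offset": [0, 0, 0], "spin": 0}
    - {"grip": 0.585, "offset": [0, 0, 0], "spin": 0}
    - {"grip": 0.6, "offset": [0, 0, 0], "spin": 0}
    - {"grip": 0.6, "offset": [0, 0, 0], "spin": 0}
    - {"grip": 0.6, "offset": [0, 0, 0], "spin": 0}

```text
time_s: 16.0
tcp_pos: [0.5459, 0.1767, 0.1049]
ee_rot: [[0.971, 0.24, -0.001], [0.24, -0.971, -0.0], [-0.001, 0.0, -1.0]]
wrist_force: [-0.3, 1.0, -0.1]
gripper_width: 0.602
gripper_force: 0.0
```

apply_moves:
  plan:
    - {"grip": 0.6, "offset": [0, 0, 0], "spin": 0}
    - {"grip": 0.6, "offset": [0, 0, 0], "spin": 0}
    - {"grip": 0.6, "offset": [0, 0, 0], "spin": 0}
    - {"grip": 0.62, "offset": [0, 0, 0], "spin": 0}
    - {"grip": 0.64, "offset": [0, 0, 0], "spin": 0}

```text
time_s: 16.5
tcp_pos: [0.5461, 0.1767, 0.1054]
ee_rot: [[0.971, 0.24, 0.0], [0.24, -0.971, 0.0], [0.0, 0.0, -1.0]]
wrist_force: [0.0, -0.3, 0.6]
gripper_width: 0.628
gripper_force: 0.0
```

```bash
cat > lk.py <<'E'
from h import *
import sys
np.set_printoptions(precision=4,suppress=True)
for i in range(int(sys.argv[1])):
    c=r.capture("scene"); s=r.sense()
    P=pts(c);Q=P.reshape(-1,3); x=Q[:,:2]@HX;y=Q[:,:2]@HY
    B=c["img"].reshape(-1,3).astype(int); yel=(B[:,2]>B[:,0]+50)
    m=(abs(x-.573)<.045)&(abs(y-.039)<.07)&(Q[:,2]>.02)&(Q[:,2]<.075)&yel
    q=np.c_[x,y,Q[:,2]][m]; print(s["time_s"],len(q),np.percentile(q,2,axis=0),np.percentile(q,98,axis=0),q.mean(0))
print(s["wrist_force"],s["gripper_width"],s["gripper_force"])
np.savez("scene_l.npz",**c)
cv2.imwrite(f"pics/{sys.argv[2]}.png",cv2.resize(c["img"][190:340,310:460],None,fx=4,fy=4))
E
python3 lk.py 6 s6
```

```text
16.55 544 [0.5641 0.0149 0.0331] [0.5871 0.0727 0.0747] [0.5828 0.0469 0.0542]
16.6 541 [0.5623 0.0149 0.0329] [0.5871 0.073  0.0746] [0.5829 0.047  0.0542]
16.65 539 [0.5648 0.0146 0.0338] [0.5871 0.073  0.0745] [0.5831 0.0471 0.054 ]
16.7 555 [0.5632 0.0148 0.0331] [0.5869 0.0731 0.0747] [0.5828 0.0471 0.0545]
16.75 548 [0.5649 0.0149 0.0335] [0.5872 0.0731 0.0747] [0.5828 0.0468 0.0543]
16.8 543 [0.5654 0.0146 0.0333] [0.5872 0.073  0.0745] [0.583  0.0467 0.0542]
[-0.4988 -0.186   0.8255] 0.6375654363733344 0.0
```

apply_moves:
  plan:
    - {"grip": 0.7, "offset": [0, 0, 0], "spin": 0}
    - {"grip": 0.8, "offset": [0, 0, 0], "spin": 0}
    - {"grip": 0.9, "offset": [0, 0, 0], "spin": 0}
    - {"grip": 1, "offset": [0, 0, 0], "spin": 0}
    - {"grip": 1, "offset": [0, 0, 0], "spin": 0}

```text
time_s: 17.3
tcp_pos: [0.5461, 0.1767, 0.1053]
ee_rot: [[0.971, 0.24, -0.0], [0.24, -0.971, -0.0], [-0.0, 0.0, -1.0]]
wrist_force: [-0.8, 0.0, -0.4]
gripper_width: 0.96
gripper_force: 0.0
```

apply_moves:
  plan:
    - {"grip": 1, "offset": [0, 0, -0.5], "spin": 0}
    - {"grip": 1, "offset": [0, 0, -2], "spin": 0}
    - {"grip": 1, "offset": [0, 0, -4], "spin": 0}
    - {"grip": 1, "offset": [0, 0, -7], "spin": 0}
    - {"grip": 1, "offset": [0, 0, -10], "spin": 0}

```text
time_s: 17.8
tcp_pos: [0.5459, 0.1765, 0.2065]
ee_rot: [[0.971, 0.24, -0.0], [0.24, -0.971, -0.0], [-0.001, 0.0, -1.0]]
wrist_force: [-1.0, 1.1, 0.6]
gripper_width: 1.003
gripper_force: 0.0
```

apply_moves:
  plan:
    - {"grip": 1, "offset": [-2, 0, -2], "spin": 0}
    - {"grip": 1, "offset": [-5, 0, -3], "spin": 0}
    - {"grip": 1, "offset": [-9, 0, -3], "spin": 0}
    - {"grip": 1, "offset": [-12, 0, -3], "spin": 0}
    - {"grip": 1, "offset": [-12, 0, -3], "spin": 0}

```text
time_s: 18.3
tcp_pos: [0.4265, 0.1466, 0.2362]
ee_rot: [[0.971, 0.241, -0.0], [0.241, -0.971, 0.001], [-0.0, -0.001, -1.0]]
wrist_force: [0.3, 0.5, 0.8]
gripper_width: 0.993
gripper_force: 0.0
```

```bash
python3 lk.py 10 s7
```

```text
18.35 539 [0.5633 0.0147 0.0328] [0.5871 0.0726 0.0743] [0.5828 0.0471 0.054 ]
18.4 547 [0.5629 0.0148 0.0331] [0.5868 0.0728 0.0747] [0.5827 0.0468 0.0543]
18.45 547 [0.5644 0.0145 0.0335] [0.5871 0.0727 0.0744] [0.5829 0.047  0.0543]
18.5 548 [0.5637 0.0148 0.0335] [0.5867 0.073  0.0747] [0.5827 0.047  0.0543]
18.55 549 [0.5653 0.0145 0.0333] [0.5872 0.073  0.0745] [0.5829 0.0469 0.0544]
18.6 549 [0.5648 0.0145 0.0337] [0.5869 0.073  0.0745] [0.5828 0.047  0.0544]
18.65 553 [0.5643 0.0147 0.0335] [0.5871 0.0728 0.0748] [0.5827 0.0467 0.0546]
18.7 543 [0.5647 0.0145 0.0334] [0.5871 0.0726 0.0747] [0.5829 0.0469 0.0542]
18.75 547 [0.5636 0.0146 0.0329] [0.5872 0.0722 0.0748] [0.5828 0.0467 0.0545]
18.8 541 [0.5641 0.0144 0.0332] [0.5868 0.0721 0.0746] [0.5827 0.0463 0.0543]
[ 0.3616 -0.1809  0.6604] 0.9994691256267937 0.0
```

View pics/s7.png

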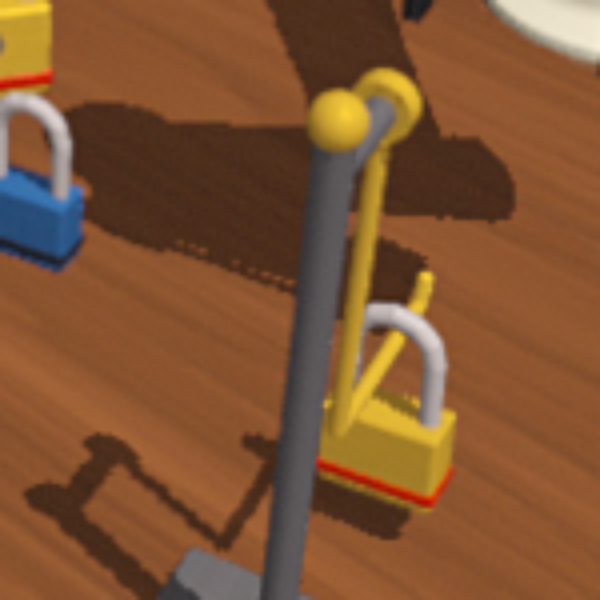

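The brass lock hangs by its shackle on the prong at crop (400,320), still to within 1 mm. The gripper is clear and the blue lock is untouched, so I'm handing in.

```bash
python3 -c "
from station import r
print(r.finish_job())"
```

```text
the job is handed in; nothing more can be done
None
```

I stopped the hook and let it hang still on its own (about 0.3 mm of movement). The middle-sized brass padlock now hangs quietly on it with the gripper clear, the blue padlock was left alone, and I handed the job in at about 19 s; no verdict came back.

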